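# Queue three samples and start the analyser

## Task

The analyser measures the sample cups on the grey unit in the order in which they are pressed in: gently press the black cup down as far as it goes, then the beige one, then the copper one, and last push the green start key fully in and let it come back out. Do it all by pressing with the fingertips: lift and carry nothing, leave the blue cup raised, and leave the loose ring, jar and steel die where they are.

Things in the scene. Friction and masses are not known exactly. Their poses are not given: they have to be found in the camera images.
- unit: grey sample unit, 190 mm (x) by 270 mm (y) by 45 mm high, flat top deck 45 mm above the table; origin under its centre, z up. Fixed, cannot be shoved. Four sample cups stand in seats on its -y part; a black rubber mat covers its +y part
- cup_black_top (a point): centre of the top face of the sample cup with the black face (to be pressed first): an upright aluminium cylinder of 44 mm diameter with a round black face and a band of that colour, flat on top. At the start its top stands 18 mm above the unit's deck; pressed right down it still stands 6 mm above the deck. The point moves with the cup. The four cups stand in a square with 90 mm between centres; which stands where varies
- cup_black (a joint): how far the black cup is pressed in, m: 0 raised as at the start, 0.012 fully down against its stop, negative if it is pulled up. It slides straight down against a steady friction of about 4 N and stays where it is left
- seat_black: the black cup's fixed seat: a black collar of 56 mm diameter and 2 mm height on the deck, carrying the cup; origin on the deck, on the cup's axis
- cup_beige_top (a point): centre of the top face of the sample cup with the pale beige (sandy) face (to be pressed second): an upright aluminium cylinder of 44 mm diameter with a round pale beige (sandy) face and a band of that colour, flat on top. At the start its top stands 18 mm above the unit's deck; pressed right down it still stands 6 mm above the deck. The point moves with the cup. The four cups stand in a square with 90 mm between centres; which stands where varies
- cup_beige (a joint): how far the beige cup is pressed in, m: 0 raised as at the start, 0.012 fully down against its stop, negative if it is pulled up. It slides straight down against a steady friction of about 4 N and stays where it is left
- seat_beige: the beige cup's fixed seat: a black collar of 56 mm diameter and 2 mm height on the deck, carrying the cup; origin on the deck, on the cup's axis
- cup_copper_top (a point): centre of the top face of the sample cup with the red-brown copper face (to be pressed third): an upright aluminium cylinder of 44 mm diameter with a round red-brown copper face and a band of that colour, flat on top. At the start its top stands 18 mm above the unit's deck; pressed right down it still stands 6 mm above the deck. The point moves with the cup. The four cups stand in a square with 90 mm between centres; which stands where varies
- cup_copper (a joint): how far the copper cup is pressed in, m: 0 raised as at the start, 0.012 fully down against its stop, negative if it is pulled up. It slides straight down against a steady friction of about 4 N and stays where it is left
- seat_copper: the copper cup's fixed seat: a black collar of 56 mm diameter and 2 mm height on the deck, carrying the cup; origin on the deck, on the cup's axis
- cup_blue_top (a point): centre of the top face of the sample cup with the blue face (to be left raised): an upright aluminium cylinder of 44 mm diameter with a round blue face and a band of that colour, flat on top. At the start its top stands 18 mm above the unit's deck; pressed right down it still stands 6 mm above the deck. The point moves with the cup. The four cups stand in a square with 90 mm between centres; which stands where varies
- cup_blue (a joint): how far the blue cup is pressed in, m: 0 raised as at the start, 0.012 fully down against its stop, negative if it is pulled up. It slides straight down against a steady friction of about 4 N and stays where it is left
- seat_blue: the blue cup's fixed seat: a black collar of 56 mm diameter and 2 mm height on the deck, carrying the cup; origin on the deck, on the cup's axis
- start_top (a point): centre of the top of the round green start key (32 mm diameter), which stands up from a dark grey pod with a light top, 90 by 80 by 30 mm, that is fixed on the table beside the unit. The point moves with the key
- start (a joint): how far the start key is pressed in, m: 0 out, 0.006 fully in, which takes about 5 N. A spring pushes it out again
- ring_center (a point): centre of a loose empty aluminium ring, 40 mm outside and 30 mm inside diameter, 14 mm high, lying on the unit's rubber mat (bystander)
- jar_center (a point): centre of a loose small jar with white cap, 48 mm diameter, 58 mm high, on the table beyond the unit's +y side (bystander)
- die_center (a point): centre of a loose steel press die, a stepped cylinder of 36 mm diameter and 45 mm height, on the table (bystander)

How it is judged:
On the way, in this order (a step that is already met when the one before it is completed fails the run):
1. the black cup is pressed down (value of joint cup_black above 0.008 m), for 0.1 s.
2. the beige cup is pressed down (value of joint cup_beige above 0.008 m), for 0.1 s.
3. the copper cup is pressed down (value of joint cup_copper above 0.008 m), for 0.1 s.
4. the start key is pushed in (value of joint start above 0.004 m), for 0.04 s.
At the end, for the whole second after the job is handed in: The black, beige and copper cups are each pressed in by at least 8 of their 12 mm, the blue cup is still raised (within 4 mm), the start key has come back out (within 2 mm) and the ring, jar and die lie within 15 mm of where they began (value of joint each of cup_black, cup_beige, cup_copper above 0.008 m and value of joint cup_blue between -0.003 and 0.004 m and value of joint start below 0.002 m and distance of each of ring_center, jar_center, die_center from where it was at the start of the episode below 0.015 m); the robot touches nothing.
It fails at once if pressed out of order: a cup or the start key pressed in before everything named ahead of it was down ((value of joint cup_beige above 0.004 m and value of joint cup_black below 0.007 m) or (value of joint cup_copper above 0.004 m and value of joint any of cup_black, cup_beige below 0.007 m) or (value of joint start above 0.003 m and value of joint any of cup_black, cup_beige, cup_copper below 0.007 m)).
It fails at once if the blue cup pressed in more than 4 mm (value of joint cup_blue above 0.004 m).
It fails at once if a cup pulled up by more than 3 mm (value of joint any of cup_black, cup_beige, cup_copper, cup_blue below -0.003 m).
It fails at once if a cup pressed harder than 40 N (contact force between any of seat_black, seat_beige, seat_copper, seat_blue and anything else above 40 N).
It fails at once if a loose bystander (ring, jar, die) moved or lifted more than 15 mm (distance of any of ring_center, jar_center, die_center from where it was at the start of the episode above 0.015 m).
It also fails if it takes over 51 s, if anything falls off the work surface, if the arm or the gripper's body presses on something with over 40 N, if the wrist force passes 120 N, or if a joint passes its speed limit or range.

## Robot

A 7-joint arm with a two-finger parallel gripper is mounted at the origin on the work surface. World frame = base frame: x ahead of the robot, y to its left, z up, the work surface at z = 0. Lengths are in m, angles in rad, forces in N, time in s.
With the tool pointing down it reaches from about 0.425 to 0.825 m from the base axis. Payload 3.6 kg.
Tool frame: the origin (TCP) lies between the finger pads; the fingertips stand r.tip_reach ahead of it and the grasp point (between the pads) lies 8 mm behind it (r.tip_reach is the distance from the TCP to the fingertips, in m); z points along the fingers, y is the direction in which the jaws open and shut (so a half turn about z gives the same grasp; the last joint's range is limited). The gripper opens to 85 mm and grips with 20 to 120 N. Pads are 22 mm wide; open, the fingers measure 114 mm over their backs; the gripper's body (76 mm by 85 mm) begins 54 mm behind the grasp point. The pads swing forward as they close: fully open they stand 13 mm farther back than shut.
Start: joints at [1.133, 0.615, -0.013, 1.423, 0.008, 1.103, -0.04], TCP at [0.26, -0.596, 0.202] pointing down, gripper open.
Joint ranges: [-3.12, 3.12], [-0.3, 2.06], [-1.34, 1.32], [0.26, 2.42], [-1.36, 4.5], [0.01, 1.98], [-2.84, 2.84]. Speed limits (rad/s): [2.79, 2.79, 3.14, 3.14, 3.14, 3.14, 3.14].

## Interface

Orientations are given as [roll, pitch, yaw] about the fixed x, y, z axes, in that order (R = Rz(yaw) Ry(pitch) Rx(roll)).
In Python, from rig import observe, capture, camera_info, r gives the robot as it stands.
- The arm moves only by the tool drive_tool, never from a script. Its argument "motion" is a list of rows, each an object of numbers: "tx", "ty", "tz": the shift along the world's x, y, z in mm; "ax", "ay", "az": the turn, a rotation vector about the world's x, y, z in rad; "grip": the opening in per cent of the stroke, from 0 (shut) to 100 (fully open). In form: [{"tx": .., "ty": .., "tz": .., "ax": .., "ay": .., "az": .., "grip": ..}, ...]. A call has 1 to 5 rows; each row is the pose to reach, as a shift and turn from the pose commanded when the call began; what a row does not reach only later rows make up. A row lasts 1/10 s, in which the tool goes at most 50 mm and 8.59 degrees, less where a joint would pass 70% of its speed; a pose out of reach is approached as far as the arm can. A call with a gripper value outside its range is refused whole. The fingers move at their own pace and stop on an object; the grip force is fixed at half the most. Time passes only in rows, so rows that repeat a pose let the fingers close. It gives the time, the measured TCP pose, the force and the opening at its end, in the units of the state.
- observe(): the state, without advancing time (a new reading comes with each control period).
- capture(name): name is "scene" or "side" or "wrist"; returns the picture (420x560x3 uint8, red, green, blue); there is no depth.
- camera_info(name): a dict with "fov_y" (degrees; the focal length in pixels is half the picture's height over the tangent of half this angle, whatever the lens; pixels are square), "cx", "cy" (the principal point, pixels), "R" (3x3) and "t" (3): a world point X has camera coordinates R X + t; the wrist camera has in their place "hand_eye" (4x4, takes a point from camera to tool coordinates, whose origin is the TCP and whose axes are the flange's). Camera axes: x right, y down, z forward; pixel columns grow to the right and rows downward; lengths in m; the calibration is good to about 2 mm. A picture is of the moment at which its call begins: read the wrist's pose just before it. camera_info takes no time and is no camera call.
- r.close_job(): hands the job in, once; it reports no verdict.
The state is a dict: "t": time; "joint_pos": joint angles; "qvel": joint speeds; "joint_efforts": joint torques, N m; "tcp_pos": TCP position; "ee_rot": TCP orientation; "contact_force": force on the tool from outside, world axes, zero at the start; "ft_torque": the same for the moment, N m; "gripper_width": opening from 0.0 (shut) to 1.0 (fully open).
Only numpy, scipy, OpenCV 4.12 (cv2) and the standard library are available. Lean on these libraries where they do the work, as an engineer would, in place of code of your own. Each camera call takes 0.05 s, during which the arm holds its last target.

## Working session

There is one attempt and no reset: what is moved stays moved. The work goes in short steps, Python scripts to look and compute and a tool call to move; the robot and the scene stay as the last step left them, time stands still between calls to the robot, and variables do not carry over. Pictures are saved under pics/ and viewed, and the job is handed in when it is done.

Besides the shell and the picture viewer there is one more tool, called after "Call:" as name([rows], argument=value, ...), one row to a line, values as JSON. drive_tool: Moves the arm, as the interface text tells. Its arguments: {"type":"object","properties":{"motion":{"type":"array","items":{"type":"object","properties":{"tx":{"type":"number"},"ty":{"type":"number"},"tz":{"type":"number"},"ax":{"type":"number"},"ay":{"type":"number"},"az":{"type":"number"},"grip":{"type":"number"}}}}},"required":["motion"]}

```bash
mkdir -p pics; ls; python3 - <<'E'
from rig import observe, capture, camera_info, r
import cv2
s=observe();print(s, r.tip_reach)
for n in ("scene","side","wrist"):
    im=capture(n);cv2.imwrite(f"pics/{n}0.png",im[:,:,::-1]);print(n,camera_info(n))
E
```

```text
pics
{'t': 0.0, 'joint_pos': array([ 1.1325436 ,  0.61591197, -0.0126338 ,  1.42494649,  0.00809621,
        1.10340927, -0.04038466]), 'qvel': array([ 0.00104637, -0.0005985 ,  0.00178429, -0.00033594, -0.00138891,
        0.00067295,  0.00078194]), 'joint_efforts': array([-2.97833549e-04, -4.69206548e+01,  2.58963648e-01, -1.71031398e+01,
        9.96008894e-03,  9.56340227e-03,  3.97118285e-06]), 'tcp_pos': array([ 0.25981079, -0.59487314,  0.20132715]), 'ee_rot': array([-3.13896764e+00,  2.58147994e-05,  4.11847495e-01]), 'contact_force': array([0.38068622, 0.25694189, 0.14498021]), 'ft_torque': array([-0.02634563,  0.05533827, -0.05626608]), 'gripper_width': 0.9962104784681947} 0.011
scene {'fov_y': 52.593064078849004, 'cx': 273.9114239839566, 'cy': 205.3133410065454, 'R': array([[-0.46129095,  0.88703807,  0.01934218],
       [ 0.50768951,  0.28176943, -0.81416052],
       [-0.72764141, -0.36574505, -0.58031761]]), 't': array([ 0.24715798, -0.24287386,  1.51219301])}
side {'fov_y': 42.577830178441374, 'cx': 277.41156043996097, 'cy': 210.47633683430655, 'R': array([[-0.82572293, -0.56407448,  0.0012753 ],
       [-0.35934382,  0.52428162, -0.77201088],
       [ 0.43480302, -0.63792536, -0.63560804]]), 't': array([0.51006791, 0.24176634, 0.92838106])}
wrist {'fov_y': 64.52756572677731, 'cx': 281.31139940972963, 'cy': 212.02499650866858, 'hand_eye': array([[-1.64363273e-04, -9.54530654e-01, -2.98112737e-01,
         7.56596118e-02],
       [ 9.99999862e-01, -8.06116659e-06, -5.25534806e-04,
         6.65338091e-04],
       [ 4.99235945e-04, -2.98112782e-01,  9.54530523e-01,
        -1.71807545e-01],
       [ 0.00000000e+00,  0.00000000e+00,  0.00000000e+00,
         1.00000000e+00]])}
```

View pics/scene0.png

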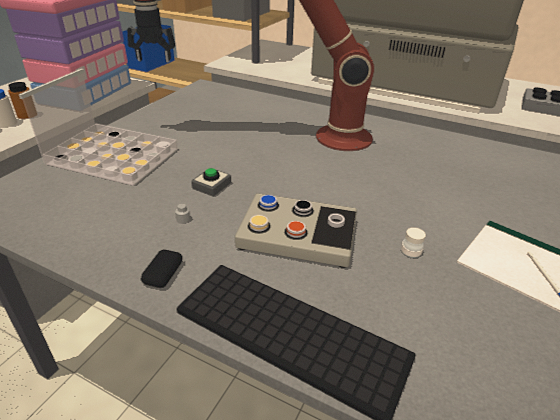

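View pics/side0.png

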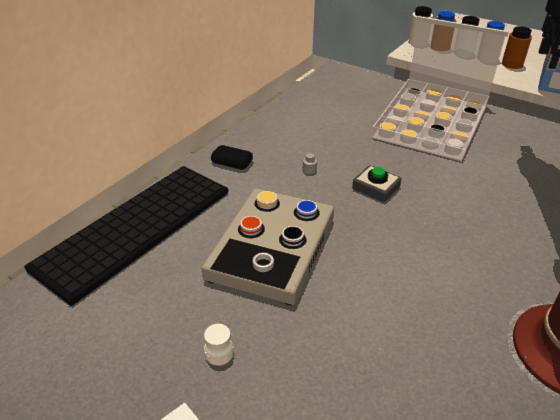

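View pics/wrist0.png

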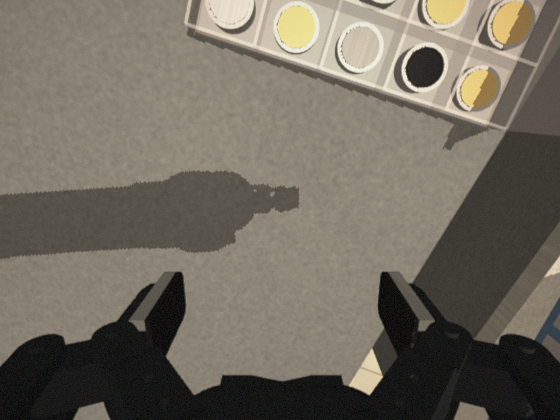

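The scene view shows blue at (268,202), black (303,207), beige (259,223), copper (297,229) and the key at (211,174). The side view shows beige (267,200), blue (307,210), copper (251,226), black (292,236) and the key (378,175). Next I'll locate them from both views.

```bash
cat > h.py <<'E'
import numpy as np, cv2
from rig import camera_info
def ray(n,u,v):
    c=camera_info(n); f=210/np.tan(np.radians(c["fov_y"]/2))
    R=np.array(c["R"]);t=np.array(c["t"])
    d=R.T@np.array([(u-c["cx"])/f,(v-c["cy"])/f,1]); return -R.T@t, d/np.linalg.norm(d)
def plane(n,uv,z):
    o,d=ray(n,*uv); return o+d*(z-o[2])/d[2]
def tri(a,b):
    (o1,d1),(o2,d2)=ray("scene",*a),ray("side",*b)
    A=np.stack([d1,-d2],1); s=np.linalg.lstsq(A,o2-o1,rcond=None)[0]
    p,q=o1+s[0]*d1,o2+s[1]*d2; return (p+q)/2, np.linalg.norm(p-q)
rng={"blue":((105,120,50),(130,255,255)),"beige":((14,80,150),(32,255,255)),"copper":((0,150,100),(12,255,255)),"green":((45,120,60),(85,255,255)),"black":((0,0,0),(180,255,40))}
def blob(im,name,seed,R=14):
    hsv=cv2.cvtColor(im,cv2.COLOR_RGB2HSV)
    m=cv2.inRange(hsv,*[np.array(x) for x in rng[name]])
    k=np.zeros_like(m); cv2.circle(k,seed,R,255,-1); m&=k
    n,l,st,c=cv2.connectedComponentsWithStats(m)
    if n<2:return None
    i=min(range(1,n),key=lambda i:np.hypot(*(c[i]-seed))-0.05*st[i,4]); 
    return c[i],st[i]
E
python3 - <<'E'
from h import *
S={"black":((303,207),(292,236)),"beige":((259,223),(267,200)),"copper":((297,229),(251,226)),"blue":((268,202),(307,210)),"green":((211,173),(378,175))}
A=cv2.imread("pics/scene0.png")[:,:,::-1].copy();B=cv2.imread("pics/side0.png")[:,:,::-1].copy()
for k,(a,b) in S.items():
    x=blob(A,k,a,9 if k=="black" else 14);y=blob(B,k,b,9 if k=="black" else 14)
    print(k,x,y)
    print("  plane",plane("scene",x[0],.063).round(4),plane("side",y[0],.063).round(4),"tri",tri(x[0],y[0]))
cv2.imwrite("pics/z1.png",cv2.resize(A[150:270,180:360,::-1],None,fx=4,fy=4,interpolation=2))
cv2.imwrite("pics/z2.png",cv2.resize(B[150:300,220:400,::-1],None,fx=4,fy=4,interpolation=2))
E
```

```text
black (array([303., 204.]), array([297, 201,  13,   7,  77], dtype=int32)) (array([292.31818182, 232.59090909]), array([285, 228,  16,  10, 132], dtype=int32))
  plane [0.5299 0.0775 0.063 ] [0.5289 0.0778 0.063 ] tri (array([0.52922444, 0.07722926, 0.06244481]), np.float64(3.11152608000594e-05))
beige (array([258.53719008, 219.82644628]), array([251, 215,  16,  10, 121], dtype=int32)) (array([266.62913907, 196.38410596]), array([258, 191,  18,  11, 151], dtype=int32))
  plane [0.6404 0.012  0.063 ] [0.6382 0.0113 0.063 ] tri (array([0.63881203, 0.01084338, 0.06198184]), np.float64(0.0008979048183844468))
copper (array([295.93518519, 225.80555556]), array([289, 222,  15,   9, 108], dtype=int32)) (array([250.5, 222. ]), array([242, 217,  18,  11, 160], dtype=int32))
  plane [0.6183 0.0993 0.063 ] [0.6165 0.0988 0.063 ] tri (array([0.61697345, 0.09850667, 0.06217665]), np.float64(0.000758153517311846))
blue (array([267.9382716 , 198.79012346]), array([262, 195,  13,   8,  81], dtype=int32)) (array([306.57352941, 205.58088235]), array([298, 201,  17,  10, 136], dtype=int32))
  plane [ 0.5523 -0.0099  0.063 ] [ 0.5507 -0.0106  0.063 ] tri (array([ 0.55103082, -0.01077336,  0.06230137]), np.float64(0.0007636137511994105))
green (array([210.44736842, 172.21052632]), array([205, 169,  12,   8,  76], dtype=int32)) (array([377.99159664, 172.00840336]), array([372, 167,  13,  11, 119], dtype=int32))
  plane [ 0.5154 -0.2102  0.063 ] [ 0.4809 -0.2061  0.063 ] tri (array([ 0.49023237, -0.22934396,  0.0448514 ]), np.float64(0.0014029169435000278))
```

View pics/z1.png

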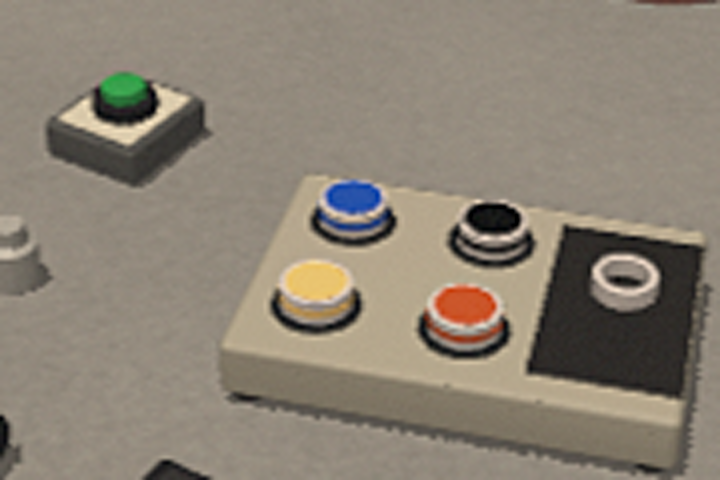

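View pics/z2.png

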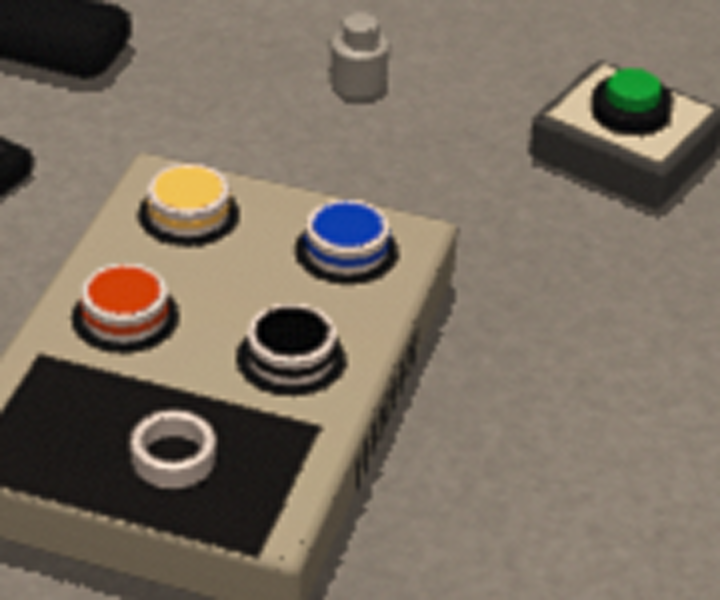

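Both views agree to about 2 mm: black (.5295,.0775), beige (.639,.011), copper (.617,.099), blue (.551,-.0105), key (.490,-.229, z≈.046). I'll shut the gripper while travelling to the black cup.

Call:
drive_tool([
  {"tx": 17,"ty": 42,"grip": 0},
  {"tx": 34,"ty": 84,"grip": 0},
  {"tx": 51,"ty": 126,"grip": 0},
  {"tx": 68,"ty": 168,"grip": 0},
  {"tx": 85,"ty": 210,"grip": 0},
])

```text
$.motion[0]: bad value
```

Call:
drive_tool([
  {"tx": 17,"ty": 42,"grip": 0},
  {"tx": 34,"ty": 84,"grip": 0},
  {"tx": 51,"ty": 126,"grip": 0},
  {"tx": 68,"ty": 168,"grip": 0},
  {"tx": 85,"ty": 210,"grip": 0},
])

```text
$.motion[0]: bad value
```

Call:
drive_tool([
  {"tx": 17,"ty": 42,"tz": 0,"ax": 0,"ay": 0,"az": 0,"grip": 0},
  {"tx": 34,"ty": 84,"tz": 0,"ax": 0,"ay": 0,"az": 0,"grip": 0},
  {"tx": 51,"ty": 126,"tz": 0,"ax": 0,"ay": 0,"az": 0,"grip": 0},
  {"tx": 68,"ty": 168,"tz": 0,"ax": 0,"ay": 0,"az": 0,"grip": 0},
  {"tx": 85,"ty": 210,"tz": 0,"ax": 0,"ay": 0,"az": 0,"grip": 0},
])

```text
t: 0.65
tcp_pos: [0.3455, -0.3837, 0.2023]
ee_rot: [-3.141, -0.0, 0.412]
contact_force: [0.2, 0.4, -0.2]
gripper_width: 0.145
```

Call:
drive_tool([
  {"tx": 17,"ty": 42,"tz": 0,"ax": 0,"ay": 0,"az": 0,"grip": 0},
  {"tx": 34,"ty": 84,"tz": 0,"ax": 0,"ay": 0,"az": 0,"grip": 0},
  {"tx": 51,"ty": 126,"tz": 0,"ax": 0,"ay": 0,"az": 0,"grip": 0},
  {"tx": 68,"ty": 168,"tz": 0,"ax": 0,"ay": 0,"az": 0,"grip": 0},
  {"tx": 85,"ty": 210,"tz": 0,"ax": 0,"ay": 0,"az": 0,"grip": 0},
])

```text
t: 1.15
tcp_pos: [0.4305, -0.1739, 0.2025]
ee_rot: [3.142, -0.0, 0.412]
contact_force: [0.9, -1.3, 0.3]
gripper_width: 0.001
```

Call:
drive_tool([
  {"tx": 17,"ty": 42,"tz": 0,"ax": 0,"ay": 0,"az": 0,"grip": 0},
  {"tx": 34,"ty": 84,"tz": 0,"ax": 0,"ay": 0,"az": 0,"grip": 0},
  {"tx": 51,"ty": 126,"tz": 0,"ax": 0,"ay": 0,"az": 0,"grip": 0},
  {"tx": 68,"ty": 168,"tz": 0,"ax": 0,"ay": 0,"az": 0,"grip": 0},
  {"tx": 85,"ty": 210,"tz": 0,"ax": 0,"ay": 0,"az": 0,"grip": 0},
])

```text
t: 1.65
tcp_pos: [0.5155, 0.036, 0.2024]
ee_rot: [3.141, 0.0, 0.412]
contact_force: [0.4, -0.5, -0.3]
gripper_width: 0.001
```

Call:
drive_tool([
  {"tx": 14,"ty": 41,"tz": 0,"ax": 0,"ay": 0,"az": 0,"grip": 0},
  {"tx": 14,"ty": 41,"tz": -40,"ax": 0,"ay": 0,"az": 0,"grip": 0},
  {"tx": 14,"ty": 41,"tz": -75,"ax": 0,"ay": 0,"az": 0,"grip": 0},
  {"tx": 14,"ty": 41,"tz": -92,"ax": 0,"ay": 0,"az": 0,"grip": 0},
  {"tx": 14,"ty": 41,"tz": -92,"ax": 0,"ay": 0,"az": 0,"grip": 0},
])

```text
t: 2.15
tcp_pos: [0.5267, 0.075, 0.1077]
ee_rot: [-3.14, 0.007, 0.412]
contact_force: [0.4, -0.4, 0.7]
gripper_width: 0.001
```

```bash
python3 - <<'E'
from rig import observe, capture
import cv2
s=observe();print(s['t'],s['tcp_pos'],s['contact_force'])
a=capture("scene");b=capture("side")
cv2.imwrite("pics/a1.png",cv2.hconcat([cv2.resize(a[110:260,200:350,::-1],(400,400)),cv2.resize(b[150:300,220:370,::-1],(400,400))]))
E
```

```text
2.15 [0.5266564  0.07496149 0.10767678] [ 0.37646151 -0.4091175   0.67281539]
```

View pics/a1.png

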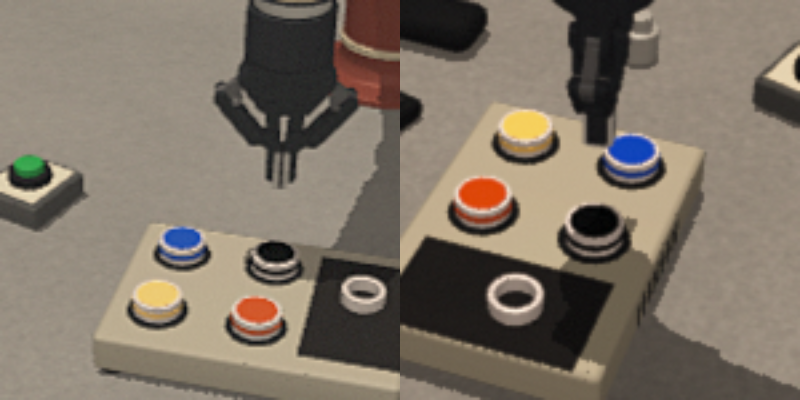

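Both views show the shut fingertips above the black cup, with the tip at about (305,179) in scene and (294,203) in side. I'll check the tip position by triangulation.

```bash
python3 - <<'E'
from h import *
from rig import observe
print(tri((305,179),(294.3,203.6)))
s=observe();print(s['t'],s['tcp_pos'],s['ee_rot'])
E
```

```text
(array([0.52743399, 0.076442  , 0.13558138]), np.float64(0.0016440242599696706))
2.25 [0.52945244 0.07538672 0.11073394] [-3.14151839e+00 -1.60502859e-04  4.11676238e-01]
```

```bash
python3 - <<'E'
from rig import observe, capture
import cv2
s=observe();print(s['t'],s['tcp_pos'],s['contact_force'])
a=capture("scene");b=capture("side")
cv2.imwrite("pics/a2.png",cv2.hconcat([cv2.resize(a[110:260,200:350,::-1],(400,400)),cv2.resize(b[150:300,220:370,::-1],(400,400))]))
E
```

```text
2.25 [0.52945244 0.07538672 0.11073394] [ 0.46914114 -0.89693857 -0.07999605]
```

View pics/a2.png

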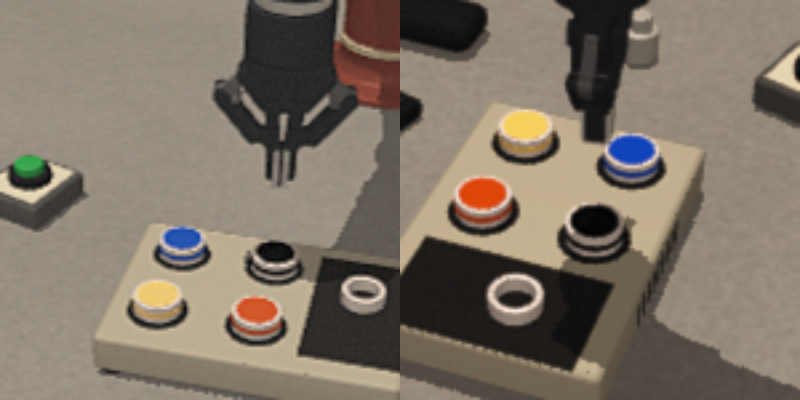

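Triangulated tip is about 25 mm above where the TCP reading plus tip_reach puts it (z .136 against .100). So I'll come down guided by force and check again with the cameras.

Call:
drive_tool([
  {"tx": 0,"ty": 1,"tz": -10,"ax": 0,"ay": 0,"az": 0,"grip": 0},
  {"tx": 0,"ty": 1,"tz": -20,"ax": 0,"ay": 0,"az": 0,"grip": 0},
  {"tx": 0,"ty": 1,"tz": -28,"ax": 0,"ay": 0,"az": 0,"grip": 0},
  {"tx": 0,"ty": 1,"tz": -30,"ax": 0,"ay": 0,"az": 0,"grip": 0},
  {"tx": 0,"ty": 1,"tz": -30,"ax": 0,"ay": 0,"az": 0,"grip": 0},
])

```text
t: 2.85
tcp_pos: [0.5288, 0.0763, 0.0798]
ee_rot: [-3.141, 0.001, 0.412]
contact_force: [-0.4, 0.3, -0.2]
gripper_width: 0.002
```

```bash
cat > look.py <<'E'
import sys,cv2
from rig import observe, capture
s=observe();print(s['t'],s['tcp_pos'].round(4),s['contact_force'].round(2))
a=capture("scene");b=capture("side")
cv2.imwrite(f"pics/{sys.argv[1]}.png",cv2.hconcat([cv2.resize(a[130:250,180:330,::-1],(400,320)),cv2.resize(b[150:270,230:380,::-1],(400,320))]))
E
python3 look.py a3
```

```text
2.85 [0.5288 0.0763 0.0798] [-0.37  0.26 -0.16]
```

View pics/a3.png

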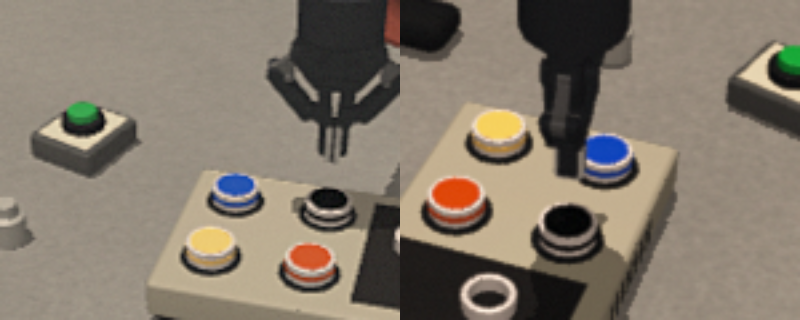

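The tips are still clearly about 40 mm above the black cup, at scene (305,190) and side (293,216). I'll keep going down in small steps.

Call:
drive_tool([
  {"tx": 0,"ty": 0,"tz": -4,"ax": 0,"ay": 0,"az": 0,"grip": 0},
  {"tx": 0,"ty": 0,"tz": -8,"ax": 0,"ay": 0,"az": 0,"grip": 0},
  {"tx": 0,"ty": 0,"tz": -12,"ax": 0,"ay": 0,"az": 0,"grip": 0},
  {"tx": 0,"ty": 0,"tz": -12,"ax": 0,"ay": 0,"az": 0,"grip": 0},
])

```text
t: 3.35
tcp_pos: [0.5286, 0.0763, 0.0678]
ee_rot: [-3.141, 0.001, 0.412]
contact_force: [0.6, -0.4, 0.0]
gripper_width: -0.0
```

```bash
python3 look.py a4; python3 -c "
from h import *
print(tri((304.9,190),(293,215.6)))"
```

```text
3.35 [0.5286 0.0763 0.0678] [ 0.57 -0.35  0.02]
(array([0.52881132, 0.07840797, 0.10591584]), np.float64(0.002843213387855933))
```

View pics/a4.png

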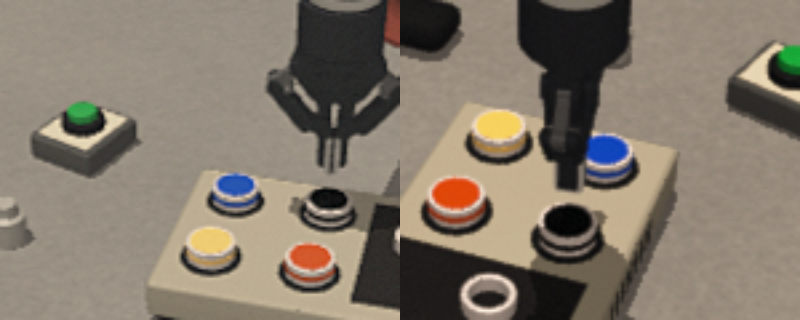

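There's no contact even though the reading implies overlap, so vision was right: the tip is about 26 mm above the reported TCP. I expect contact at TCP z≈.037.

Call:
drive_tool([
  {"tx": 1,"ty": 0,"tz": -8,"ax": 0,"ay": 0,"az": 0,"grip": 0},
  {"tx": 1,"ty": 0,"tz": -16,"ax": 0,"ay": 0,"az": 0,"grip": 0},
  {"tx": 1,"ty": 0,"tz": -21,"ax": 0,"ay": 0,"az": 0,"grip": 0},
  {"tx": 1,"ty": 0,"tz": -24,"ax": 0,"ay": 0,"az": 0,"grip": 0},
  {"tx": 1,"ty": 0,"tz": -24,"ax": 0,"ay": 0,"az": 0,"grip": 0},
])

```text
t: 3.95
tcp_pos: [0.5297, 0.0763, 0.0438]
ee_rot: [-3.141, 0.001, 0.412]
contact_force: [-0.5, -0.6, -0.3]
gripper_width: -0.002
```

```bash
python3 look.py a5
```

```text
3.95 [0.5297 0.0763 0.0438] [-0.53 -0.61 -0.3 ]
```

View pics/a5.png

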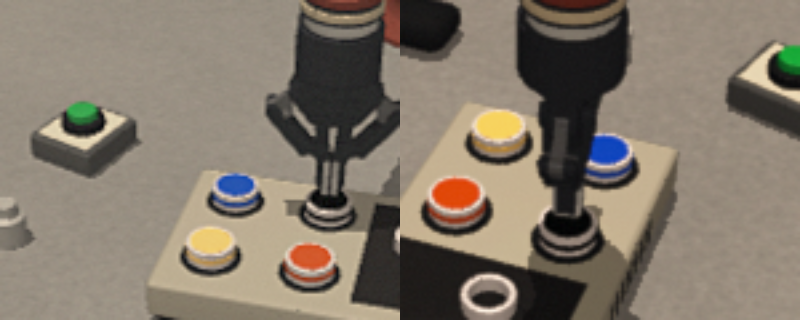

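The fingertips now stand just over the centre of the black cup. I'll step down 2 mm per row.

Call:
drive_tool([
  {"tx": 0,"ty": 0,"tz": -2,"ax": 0,"ay": 0,"az": 0,"grip": 0},
  {"tx": 0,"ty": 0,"tz": -4,"ax": 0,"ay": 0,"az": 0,"grip": 0},
  {"tx": 0,"ty": 0,"tz": -6,"ax": 0,"ay": 0,"az": 0,"grip": 0},
  {"tx": 0,"ty": 0,"tz": -8,"ax": 0,"ay": 0,"az": 0,"grip": 0},
])

```text
t: 4.45
tcp_pos: [0.5302, 0.0764, 0.0363]
ee_rot: [-3.142, -0.0, 0.412]
contact_force: [0.0, 0.4, -0.8]
gripper_width: -0.002
```

Call:
drive_tool([
  {"tx": 0,"ty": 0,"tz": -1,"ax": 0,"ay": 0,"az": 0,"grip": 0},
  {"tx": 0,"ty": 0,"tz": -2,"ax": 0,"ay": 0,"az": 0,"grip": 0},
  {"tx": 0,"ty": 0,"tz": -3,"ax": 0,"ay": 0,"az": 0,"grip": 0},
])

```text
t: 4.75
tcp_pos: [0.5302, 0.0764, 0.0337]
ee_rot: [-3.142, -0.0, 0.412]
contact_force: [-0.9, -0.3, 3.5]
gripper_width: -0.003
```

Contact at TCP z≈.035, as predicted. Pressing on slowly.

Call:
drive_tool([
  {"tx": 0,"ty": 0,"tz": -2,"ax": 0,"ay": 0,"az": 0,"grip": 0},
  {"tx": 0,"ty": 0,"tz": -4,"ax": 0,"ay": 0,"az": 0,"grip": 0},
  {"tx": 0,"ty": 0,"tz": -6,"ax": 0,"ay": 0,"az": 0,"grip": 0},
])

```text
t: 5.05
tcp_pos: [0.5302, 0.0764, 0.0275]
ee_rot: [-3.142, -0.0, 0.412]
contact_force: [-1.0, -0.0, 4.2]
gripper_width: -0.001
```

Call:
drive_tool([
  {"tx": 0,"ty": 0,"tz": -1,"ax": 0,"ay": 0,"az": 0,"grip": 0},
  {"tx": 0,"ty": 0,"tz": -2,"ax": 0,"ay": 0,"az": 0,"grip": 0},
])

```text
t: 5.25
tcp_pos: [0.5302, 0.0764, 0.0254]
ee_rot: [-3.142, -0.0, 0.412]
contact_force: [-0.5, 0.3, 4.2]
gripper_width: 0.003
```

Call:
drive_tool([
  {"tx": 0,"ty": 0,"tz": -1,"ax": 0,"ay": 0,"az": 0,"grip": 0},
])

```text
t: 5.35
tcp_pos: [0.5302, 0.0764, 0.0244]
ee_rot: [-3.142, 0.0, 0.412]
contact_force: [-1.8, -0.4, 4.6]
gripper_width: -0.006
```

Call:
drive_tool([
  {"tx": 0,"ty": 0,"tz": -1,"ax": 0,"ay": 0,"az": 0,"grip": 0},
])

```text
t: 5.45
tcp_pos: [0.5302, 0.0764, 0.0234]
ee_rot: [-3.142, -0.0, 0.412]
contact_force: [-1.5, -0.4, 3.7]
gripper_width: 0.002
```

Call:
drive_tool([
  {"tx": 0,"ty": 0,"tz": 0,"ax": 0,"ay": 0,"az": 0,"grip": 0},
])

```text
t: 5.55
tcp_pos: [0.5301, 0.0764, 0.0233]
ee_rot: [-3.141, 0.0, 0.412]
contact_force: [-1.0, 0.2, 1.4]
gripper_width: -0.002
```

Call:
drive_tool([
  {"tx": 0,"ty": 0,"tz": -1,"ax": 0,"ay": 0,"az": 0,"grip": 0},
])

```text
t: 5.65
tcp_pos: [0.5302, 0.0764, 0.0225]
ee_rot: [-3.142, -0.0, 0.412]
contact_force: [-2.2, -0.6, 3.7]
gripper_width: -0.001
```

Call:
drive_tool([
  {"tx": 0,"ty": 0,"tz": -0.5,"ax": 0,"ay": 0,"az": 0,"grip": 0},
])

```text
t: 5.75
tcp_pos: [0.5302, 0.0764, 0.0223]
ee_rot: [3.142, -0.0, 0.412]
contact_force: [-1.6, -0.3, 8.2]
gripper_width: 0.004
```

Force rises and motion stops at TCP z .0222, about 12 mm below contact, so the black cup is on its stop. Lift and go to beige, using the same heights.

Call:
drive_tool([
  {"tx": 0,"ty": 0,"tz": 20,"ax": 0,"ay": 0,"az": 0,"grip": 0},
  {"tx": 0,"ty": 0,"tz": 50,"ax": 0,"ay": 0,"az": 0,"grip": 0},
  {"tx": 36,"ty": -22,"tz": 50,"ax": 0,"ay": 0,"az": 0,"grip": 0},
  {"tx": 72,"ty": -43,"tz": 50,"ax": 0,"ay": 0,"az": 0,"grip": 0},
  {"tx": 109,"ty": -65,"tz": 50,"ax": 0,"ay": 0,"az": 0,"grip": 0},
])

```text
t: 6.25
tcp_pos: [0.6404, 0.0109, 0.0721]
ee_rot: [-3.142, -0.001, 0.413]
contact_force: [0.4, -0.1, 0.1]
gripper_width: 0.006
```

Call:
drive_tool([
  {"tx": 0,"ty": 0,"tz": 0,"ax": 0,"ay": 0,"az": 0,"grip": 0},
  {"tx": 0,"ty": 0,"tz": -15,"ax": 0,"ay": 0,"az": 0,"grip": 0},
  {"tx": 0,"ty": 0,"tz": -30,"ax": 0,"ay": 0,"az": 0,"grip": 0},
  {"tx": 0,"ty": 0,"tz": -32,"ax": 0,"ay": 0,"az": 0,"grip": 0},
  {"tx": 0,"ty": 0,"tz": -32,"ax": 0,"ay": 0,"az": 0,"grip": 0},
])

```text
t: 6.75
tcp_pos: [0.6373, 0.0125, 0.0385]
ee_rot: [-3.14, 0.003, 0.414]
contact_force: [-0.1, -0.6, 1.4]
gripper_width: -0.001
```

```bash
python3 look.py b1
```

```text
6.75 [0.6373 0.0125 0.0385] [-0.1  -0.62  1.36]
```

View pics/b1.png

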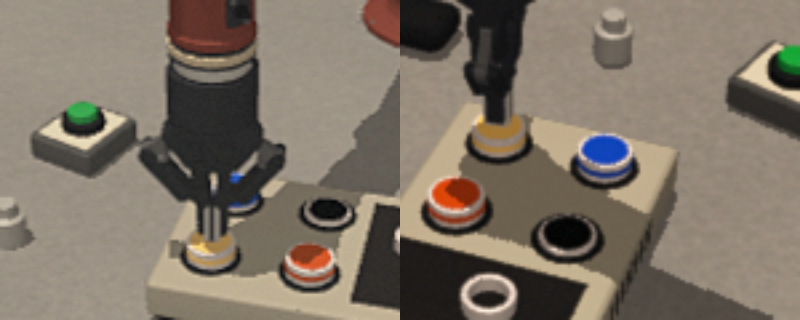

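The black cup sits low, and the tips stand just over the centre of the beige cup. Pressing it.

Call:
drive_tool([
  {"tx": 0,"ty": 0,"tz": -2,"ax": 0,"ay": 0,"az": 0,"grip": 0},
  {"tx": 0,"ty": 0,"tz": -4,"ax": 0,"ay": 0,"az": 0,"grip": 0},
  {"tx": 0,"ty": 0,"tz": -6,"ax": 0,"ay": 0,"az": 0,"grip": 0},
  {"tx": 0,"ty": 0,"tz": -8,"ax": 0,"ay": 0,"az": 0,"grip": 0},
])

```text
t: 7.25
tcp_pos: [0.6394, 0.0114, 0.0325]
ee_rot: [3.141, -0.001, 0.412]
contact_force: [-0.5, -0.4, 4.1]
gripper_width: -0.001
```

Call:
drive_tool([
  {"tx": 0,"ty": 0,"tz": -2,"ax": 0,"ay": 0,"az": 0,"grip": 0},
  {"tx": 0,"ty": 0,"tz": -4,"ax": 0,"ay": 0,"az": 0,"grip": 0},
  {"tx": 0,"ty": 0,"tz": -6,"ax": 0,"ay": 0,"az": 0,"grip": 0},
])

```text
t: 7.55
tcp_pos: [0.6394, 0.0113, 0.0261]
ee_rot: [3.141, -0.0, 0.412]
contact_force: [-0.7, -0.5, 3.7]
gripper_width: 0.001
```

Call:
drive_tool([
  {"tx": 0,"ty": 0,"tz": -1,"ax": 0,"ay": 0,"az": 0,"grip": 0},
  {"tx": 0,"ty": 0,"tz": -2,"ax": 0,"ay": 0,"az": 0,"grip": 0},
])

```text
t: 7.75
tcp_pos: [0.6394, 0.0114, 0.024]
ee_rot: [3.142, -0.0, 0.412]
contact_force: [0.2, -0.0, 3.3]
gripper_width: 0.004
```

Call:
drive_tool([
  {"tx": 0,"ty": 0,"tz": -1,"ax": 0,"ay": 0,"az": 0,"grip": 0},
])

```text
t: 7.85
tcp_pos: [0.6393, 0.0114, 0.023]
ee_rot: [3.142, -0.0, 0.412]
contact_force: [-0.5, 0.8, 3.4]
gripper_width: 0.005
```

Call:
drive_tool([
  {"tx": 0,"ty": 0,"tz": -0.8,"ax": 0,"ay": 0,"az": 0,"grip": 0},
])

```text
t: 7.95
tcp_pos: [0.6394, 0.0114, 0.0223]
ee_rot: [3.141, -0.0, 0.412]
contact_force: [-2.6, -0.3, 7.5]
gripper_width: 0.0
```

Call:
drive_tool([
  {"tx": 0,"ty": 0,"tz": -0.5,"ax": 0,"ay": 0,"az": 0,"grip": 0},
])

```text
t: 8.05
tcp_pos: [0.6394, 0.0114, 0.0224]
ee_rot: [3.141, -0.0, 0.412]
contact_force: [-1.3, -0.0, 9.1]
gripper_width: -0.004
```

Beige is on its stop. Next is copper.

Call:
drive_tool([
  {"tx": 0,"ty": 0,"tz": 20,"ax": 0,"ay": 0,"az": 0,"grip": 0},
  {"tx": 0,"ty": 0,"tz": 50,"ax": 0,"ay": 0,"az": 0,"grip": 0},
  {"tx": -7,"ty": 29,"tz": 50,"ax": 0,"ay": 0,"az": 0,"grip": 0},
  {"tx": -15,"ty": 58,"tz": 50,"ax": 0,"ay": 0,"az": 0,"grip": 0},
  {"tx": -22,"ty": 87,"tz": 50,"ax": 0,"ay": 0,"az": 0,"grip": 0},
])

```text
t: 8.55
tcp_pos: [0.6165, 0.0991, 0.0712]
ee_rot: [-3.141, 0.001, 0.411]
contact_force: [-0.5, 0.7, 0.3]
gripper_width: -0.0
```

Call:
drive_tool([
  {"tx": 0,"ty": 0,"tz": 0,"ax": 0,"ay": 0,"az": 0,"grip": 0},
  {"tx": 0,"ty": 0,"tz": -15,"ax": 0,"ay": 0,"az": 0,"grip": 0},
  {"tx": 0,"ty": 0,"tz": -30,"ax": 0,"ay": 0,"az": 0,"grip": 0},
  {"tx": 0,"ty": 0,"tz": -32,"ax": 0,"ay": 0,"az": 0,"grip": 0},
  {"tx": 0,"ty": 0,"tz": -32,"ax": 0,"ay": 0,"az": 0,"grip": 0},
])

```text
t: 9.05
tcp_pos: [0.6165, 0.0975, 0.0385]
ee_rot: [-3.141, 0.002, 0.411]
contact_force: [1.0, -0.5, 1.1]
gripper_width: -0.001
```

```bash
python3 look.py c1
```

```text
9.05 [0.6165 0.0975 0.0385] [ 0.96 -0.49  1.12]
```

View pics/c1.png

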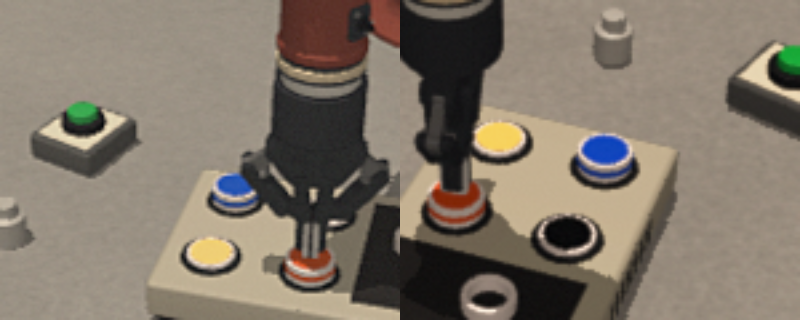

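Beige and black are down, blue is raised, and the tips stand over the centre of the copper cup.

Call:
drive_tool([
  {"tx": 0,"ty": 0,"tz": -2,"ax": 0,"ay": 0,"az": 0,"grip": 0},
  {"tx": 0,"ty": 0,"tz": -4,"ax": 0,"ay": 0,"az": 0,"grip": 0},
  {"tx": 0,"ty": 0,"tz": -6,"ax": 0,"ay": 0,"az": 0,"grip": 0},
  {"tx": 0,"ty": 0,"tz": -8,"ax": 0,"ay": 0,"az": 0,"grip": 0},
])

```text
t: 9.55
tcp_pos: [0.6175, 0.0984, 0.0322]
ee_rot: [3.141, -0.001, 0.412]
contact_force: [-1.6, 0.0, 3.8]
gripper_width: 0.002
```

Call:
drive_tool([
  {"tx": 0,"ty": 0,"tz": -2,"ax": 0,"ay": 0,"az": 0,"grip": 0},
  {"tx": 0,"ty": 0,"tz": -4,"ax": 0,"ay": 0,"az": 0,"grip": 0},
  {"tx": 0,"ty": 0,"tz": -6,"ax": 0,"ay": 0,"az": 0,"grip": 0},
])

```text
t: 9.85
tcp_pos: [0.6174, 0.0984, 0.0258]
ee_rot: [3.141, -0.001, 0.412]
contact_force: [-0.5, -0.2, 3.7]
gripper_width: -0.004
```

Call:
drive_tool([
  {"tx": 0,"ty": 0,"tz": -1,"ax": 0,"ay": 0,"az": 0,"grip": 0},
  {"tx": 0,"ty": 0,"tz": -2,"ax": 0,"ay": 0,"az": 0,"grip": 0},
])

```text
t: 10.05
tcp_pos: [0.6174, 0.0984, 0.0237]
ee_rot: [3.142, -0.001, 0.412]
contact_force: [-0.7, 0.3, 3.9]
gripper_width: 0.002
```

Call:
drive_tool([
  {"tx": 0,"ty": 0,"tz": -1,"ax": 0,"ay": 0,"az": 0,"grip": 0},
])

```text
t: 10.15
tcp_pos: [0.6174, 0.0984, 0.0227]
ee_rot: [3.142, -0.0, 0.412]
contact_force: [-0.4, 0.6, 4.4]
gripper_width: -0.002
```

Call:
drive_tool([
  {"tx": 0,"ty": 0,"tz": -0.8,"ax": 0,"ay": 0,"az": 0,"grip": 0},
])

```text
t: 10.25
tcp_pos: [0.6174, 0.0984, 0.0223]
ee_rot: [3.141, -0.0, 0.412]
contact_force: [-2.0, -1.4, 9.4]
gripper_width: -0.003
```

Call:
drive_tool([
  {"tx": 0,"ty": 0,"tz": 0,"ax": 0,"ay": 0,"az": 0,"grip": 0},
])

```text
t: 10.35
tcp_pos: [0.6174, 0.0984, 0.0224]
ee_rot: [3.141, -0.001, 0.412]
contact_force: [0.2, -0.5, 5.2]
gripper_width: -0.006
```

Copper is on its stop. Lifting high and moving to the start key.

Call:
drive_tool([
  {"tx": 0,"ty": 0,"tz": 30,"ax": 0,"ay": 0,"az": 0,"grip": 0},
  {"tx": 0,"ty": 0,"tz": 75,"ax": 0,"ay": 0,"az": 0,"grip": 0},
  {"tx": -14,"ty": -36,"tz": 80,"ax": 0,"ay": 0,"az": 0,"grip": 0},
  {"tx": -28,"ty": -72,"tz": 80,"ax": 0,"ay": 0,"az": 0,"grip": 0},
  {"tx": -42,"ty": -108,"tz": 80,"ax": 0,"ay": 0,"az": 0,"grip": 0},
])

```text
t: 10.85
tcp_pos: [0.5744, -0.0105, 0.1018]
ee_rot: [3.142, 0.0, 0.413]
contact_force: [0.6, -1.3, -0.2]
gripper_width: -0.001
```

Call:
drive_tool([
  {"tx": -17,"ty": -43,"tz": 0,"ax": 0,"ay": 0,"az": 0,"grip": 0},
  {"tx": -34,"ty": -87,"tz": 0,"ax": 0,"ay": 0,"az": 0,"grip": 0},
  {"tx": -51,"ty": -130,"tz": 0,"ax": 0,"ay": 0,"az": 0,"grip": 0},
  {"tx": -68,"ty": -174,"tz": 0,"ax": 0,"ay": 0,"az": 0,"grip": 0},
  {"tx": -85,"ty": -219,"tz": 0,"ax": 0,"ay": 0,"az": 0,"grip": 0},
])

```text
t: 11.35
tcp_pos: [0.489, -0.2298, 0.1013]
ee_rot: [-3.141, 0.0, 0.412]
contact_force: [0.5, 0.3, 0.0]
gripper_width: 0.0
```

Call:
drive_tool([
  {"tx": 0,"ty": 0,"tz": 0,"ax": 0,"ay": 0,"az": 0,"grip": 0},
  {"tx": 0,"ty": 0,"tz": -30,"ax": 0,"ay": 0,"az": 0,"grip": 0},
  {"tx": 0,"ty": 0,"tz": -60,"ax": 0,"ay": 0,"az": 0,"grip": 0},
  {"tx": 0,"ty": 0,"tz": -70,"ax": 0,"ay": 0,"az": 0,"grip": 0},
  {"tx": 0,"ty": 0,"tz": -70,"ax": 0,"ay": 0,"az": 0,"grip": 0},
])

```text
t: 11.85
tcp_pos: [0.4889, -0.2277, 0.0302]
ee_rot: [-3.138, 0.003, 0.412]
contact_force: [-0.1, 0.1, 0.5]
gripper_width: 0.0
```

```bash
sed -i 's/a\[130:250,180:330/a[110:230,150:300/; s/b\[150:270,230:380/b[100:220,300:450/' look.py; python3 look.py d1
```

```text
11.85 [ 0.4889 -0.2277  0.0302] [-0.08  0.08  0.53]
```

View pics/d1.png

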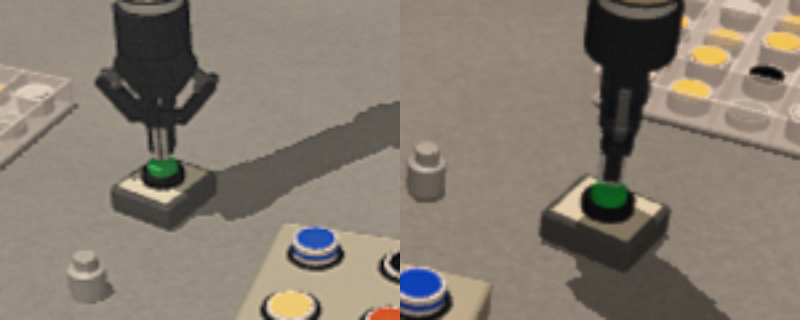

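The shut tips stand over the key, about 13 mm above it. Stepping down.

Call:
drive_tool([
  {"tx": 1,"ty": 0,"tz": -4,"ax": 0,"ay": 0,"az": 0,"grip": 0},
  {"tx": 1,"ty": 0,"tz": -8,"ax": 0,"ay": 0,"az": 0,"grip": 0},
  {"tx": 1,"ty": 0,"tz": -12,"ax": 0,"ay": 0,"az": 0,"grip": 0},
  {"tx": 1,"ty": 0,"tz": -14,"ax": 0,"ay": 0,"az": 0,"grip": 0},
])

```text
t: 12.35
tcp_pos: [0.4921, -0.2289, 0.0183]
ee_rot: [3.14, -0.001, 0.412]
contact_force: [0.2, -0.9, 4.0]
gripper_width: -0.002
```

Call:
drive_tool([
  {"tx": 0,"ty": 0,"tz": -1,"ax": 0,"ay": 0,"az": 0,"grip": 0},
  {"tx": 0,"ty": 0,"tz": -2,"ax": 0,"ay": 0,"az": 0,"grip": 0},
])

```text
t: 12.55
tcp_pos: [0.4921, -0.2289, 0.0171]
ee_rot: [3.14, -0.001, 0.412]
contact_force: [-1.6, 0.5, 15.5]
gripper_width: -0.002
```

```bash
python3 look.py d2
```

```text
12.55 [ 0.4921 -0.2289  0.0171] [-1.61  0.54 15.46]
```

View pics/d2.png

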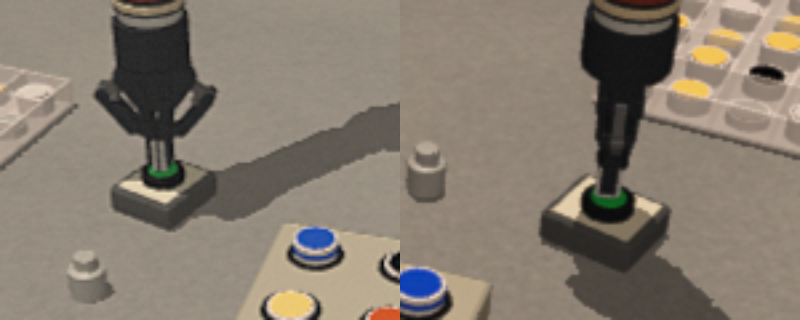

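At .0171 the force rises to 15 N with no further travel, and the green sits sunk in its collar: fully in. Releasing and retreating.

Call:
drive_tool([
  {"tx": 0,"ty": 0,"tz": 3,"ax": 0,"ay": 0,"az": 0,"grip": 0},
  {"tx": 0,"ty": 0,"tz": 6,"ax": 0,"ay": 0,"az": 0,"grip": 0},
])

```text
t: 12.85
tcp_pos: [0.492, -0.2288, 0.0224]
ee_rot: [3.14, -0.002, 0.412]
contact_force: [0.4, 0.5, 3.4]
gripper_width: 0.002
```

Call:
drive_tool([
  {"tx": 0,"ty": 0,"tz": 15,"ax": 0,"ay": 0,"az": 0,"grip": 0},
  {"tx": 0,"ty": 0,"tz": 50,"ax": 0,"ay": 0,"az": 0,"grip": 0},
  {"tx": 0,"ty": 0,"tz": 90,"ax": 0,"ay": 0,"az": 0,"grip": 0},
  {"tx": 0,"ty": -30,"tz": 130,"ax": 0,"ay": 0,"az": 0,"grip": 0},
  {"tx": 0,"ty": -50,"tz": 150,"ax": 0,"ay": 0,"az": 0,"grip": 0},
])

```text
t: 13.35
tcp_pos: [0.4917, -0.2805, 0.1751]
ee_rot: [3.138, -0.002, 0.412]
contact_force: [-0.2, -0.8, -0.8]
gripper_width: 0.001
```

Call:
drive_tool([
  {"tx": 0,"ty": -30,"tz": 0,"ax": 0,"ay": 0,"az": 0,"grip": 0},
  {"tx": 0,"ty": -60,"tz": 0,"ax": 0,"ay": 0,"az": 0,"grip": 0},
  {"tx": 0,"ty": -60,"tz": 0,"ax": 0,"ay": 0,"az": 0,"grip": 0},
  {"tx": 0,"ty": -60,"tz": 0,"ax": 0,"ay": 0,"az": 0,"grip": 0},
  {"tx": 0,"ty": -60,"tz": 0,"ax": 0,"ay": 0,"az": 0,"grip": 0},
])

```text
t: 13.85
tcp_pos: [0.491, -0.3368, 0.1712]
ee_rot: [-3.139, 0.0, 0.414]
contact_force: [0.2, 0.2, -0.8]
gripper_width: 0.001
```

```bash
python3 - <<'E'
from h import *
from rig import observe,capture
s=observe();print(s['t'],s['tcp_pos'].round(4),s['contact_force'].round(2))
A=capture("scene");B=capture("side")
cv2.imwrite("pics/e1.png",cv2.hconcat([cv2.resize(A[140:290,160:360,::-1],(400,300)),cv2.resize(B[140:290,220:420,::-1],(400,300))]))
A0=cv2.imread("pics/scene0.png")[:,:,::-1].copy();B0=cv2.imread("pics/side0.png")[:,:,::-1].copy()
S={"black":((303,207),(292,236)),"beige":((259,223),(267,200)),"copper":((297,229),(251,226)),"blue":((268,202),(307,210)),"green":((211,173),(378,175))}
for k,(a,b) in S.items():
    R=9 if k=="black" else 14
    print(k,"start",tri(blob(A0,k,a,R)[0],blob(B0,k,b,R)[0])[0].round(4),"now",tri(blob(A,k,a,R)[0],blob(B,k,b,R)[0])[0].round(4))
# bystander change: template match
for nm,I0,I,pts in (("scene",A0,A,{"die":(182,213),"ring":(336,220),"jar":(414,242)}),("side",B0,B,{"die":(310,164),"ring":(263,262),"jar":(218,345)})):
    for k,(u,v) in pts.items():
        t=I0[v-16:v+16,u-16:u+16]; w=I[v-28:v+28,u-28:u+28]
        r_=cv2.matchTemplate(np.ascontiguousarray(w),np.ascontiguousarray(t),cv2.TM_CCOEFF_NORMED)
        _,m,_,l=cv2.minMaxLoc(r_);print(nm,k,"shift px",(l[0]-12,l[1]-12),round(m,3))
E
```

```text
13.85 [ 0.491  -0.3368  0.1712] [ 0.16  0.23 -0.82]
black start [0.5292 0.0772 0.0624] now [0.5294 0.0768 0.0504]
beige start [0.6388 0.0108 0.062 ] now [0.6388 0.0107 0.0496]
copper start [0.617  0.0985 0.0622] now [0.6169 0.0985 0.05  ]
blue start [ 0.551  -0.0108  0.0623] now [ 0.551  -0.0108  0.0623]
green start [ 0.4902 -0.2293  0.0449] now [ 0.4901 -0.2293  0.0452]
scene die shift px (0, 0) 0.994
scene ring shift px (0, 0) 0.999
scene jar shift px (0, 0) 0.999
side die shift px (0, 0) 0.998
side ring shift px (0, 0) 1.0
side jar shift px (0, 0) 1.0
```

View pics/e1.png

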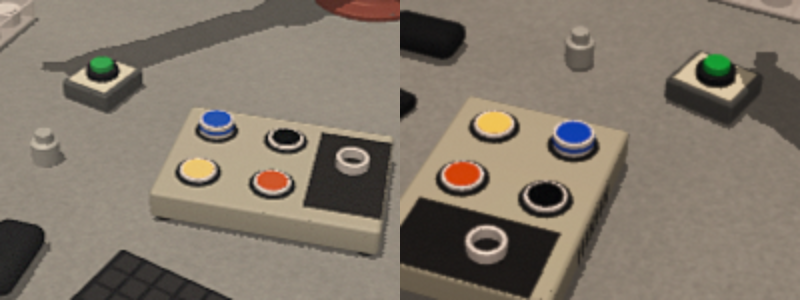

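All three cups are down 12 mm, blue is unchanged, the key is back out, the bystanders haven't moved and the arm is clear. Handing in.

```bash
python3 -c "
from rig import r
print(r.close_job())"
```

```text
the job is handed in; nothing more can be done
None
```

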